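Zero the readout, draw the plug gauge to its groove and hold it

TASK

Wake and zero the readout box by pressing its three keys one at a time, each all the way down and back up: first the round key, then the square key, then the long bar key. Then take the plug gauge by its handle and draw it only partway out of its leaning block, straight along the bore so that the block stays where it stands, until the whole groove round the shank stands clear of the bore's mouth by less than a centimetre. Finish there, still holding the gauge steady in the gripper with the shank's end inside the bore, and leave the other things alone.

Things in the scene. Friction and masses are not known exactly. Their poses are not given: they have to be found in the camera images.
- readout: Grey readout box fixed to the bench, 115 x 220 x 28 mm (x, y, z), with a dark blank display bar up to 44 mm high along its far (+x) side; origin at the centre of its underside, z up. The three white keys stand in a row along its y axis at x = -22 mm, y = -68, 0 and +68 mm, in an order that varies.
- key_round_top (a point): Centre of the top face of the round key (white, 24 mm across); the top stands 42 mm above the bench and 10 mm above its black frame.
- key_square_top (a point): Centre of the top face of the square key (white, 22 x 22 mm); same height as the round one.
- key_bar_top (a point): Centre of the top face of the long bar key (white, 14 x 42 mm, long along the box's y); same height as the round one.
- key_round (a joint): Travel of the round key, m: 0 up, 0.006 fully down; spring of about 1.5 N at the top to 5 N fully down; it returns by itself.
- key_square (a joint): Travel of the square key, as the round key's.
- key_bar (a joint): Travel of the long bar key, as the round key's.
- gauge_block: Dark steel block standing loose on the bench, about 0.9 kg: base plate 110 x 80 x 10 mm with a square housing that leans 25 degrees from upright toward the block's own -x. Origin at the centre of the underside, z up.
- housing: Square steel housing of the block, 44 x 44 mm and 66 mm long, with a round blind bore of 17 mm, 60 mm deep. Origin at the centre of the bore's mouth, 74 mm above the bench; z points out of the bore along its axis (25 degrees from upright).
- plug_gauge: Plug gauge, 0.18 kg, loose in the bore: round steel shank 16 mm thick and 60 mm long with a rounded end (1 mm play in the bore), a brass flange 30 mm across and 4 mm thick that rests on the bore's mouth at the start, and above it a round brass handle 24 mm across that ends 47 mm above the flange's underside. Origin at the centre of the flange's underside; z along the axis toward the handle.
- grip (a point): Point on the gauge's axis in the middle of the handle, 28 mm above the flange's underside.
- groove_edge (a point): Point on the gauge's axis at the lower edge of the dark groove, 30 mm below the flange's underside. The groove is 6 mm wide (24 to 30 mm below that underside) and hidden in the bore at the start; its lower edge reaches the mouth when the gauge is drawn 30 mm.
- shank_end (a point): Centre of the shank's rounded lower end, 60 mm below the flange's underside.
- steel_block: Bystander: flat square steel bench block, 60 x 60 x 18 mm; origin under its centre.
- loupe: Bystander: folding loupe, 28 x 69 x 14 mm; origin under its centre.
- ring_sizers: Bystander: set of ring gauges threaded on a keeper ring, 82 x 99 x 25 mm; origin under its centre.
Not all that is in view belongs to the job. Several things have the shape of the gauge_block; the one meant has the colours described above.

How it is judged (in metres and radians):
On the way, in this order (a step that is already met when the one before it is completed fails the run):
1. the round key is pressed down alone, the gauge still home (value of joint key_round above 0.004 m and value of joint each of key_square, key_bar below 0.0015 m and z of groove_edge in the frame of housing below -0.026 m), for 0.1 s.
2. then the square key is pressed down alone, the gauge still home (value of joint key_square above 0.004 m and value of joint each of key_round, key_bar below 0.0015 m and z of groove_edge in the frame of housing below -0.026 m), for 0.1 s.
3. then the long bar key is pressed down alone, the gauge still home (value of joint key_bar above 0.004 m and value of joint each of key_round, key_square below 0.0015 m and z of groove_edge in the frame of housing below -0.026 m), for 0.1 s.
4. the gauge, in the fingers, is drawn until the whole groove is out of the bore (z of groove_edge in the frame of housing above 0 m and contact force between the fingers and plug_gauge above 1 N), for 0.2 s.
At the end, for the whole second after the job is handed in: The gauge is held still (under 10 mm/s) in the fingers, the groove's lower edge 0 to 10 mm outside the bore's mouth, the shank's end in the bore and in line with it; the block stands flat within 10 mm of where it stood, the keys are up, and the bystanders lie within 20 mm of where they were (all of step 4 and z of groove_edge in the frame of housing below 0.01 m and x of shank_end in the frame of housing between -0.004 and 0.004 m and y of shank_end in the frame of housing between -0.004 and 0.004 m and angle between the z axis of plug_gauge and the z axis of housing, either way round below 0.12 rad and linear speed of plug_gauge below 0.01 m/s and distance of gauge_block from where it was at the start of the episode below 0.01 m and angle between gauge_block's own z axis and vertical below 0.05 rad and value of joint each of key_round, key_square, key_bar below 0.0015 m and distance of each of steel_block, loupe, ring_sizers from where it was at the start of the episode below 0.02 m); the arm keeps its last pose, push and grip.
It fails at once if the gauge is pulled right out of the bore (z of shank_end in the frame of housing above 0 m).
It fails at once if the block is dragged more than 10 mm, lifted or tipped (distance of gauge_block from where it was at the start of the episode above 0.01 m or angle between gauge_block's own z axis and vertical above 0.08 rad).
It fails at once if two keys are down at once (value of joint each of key_round, key_square above 0.003 m or value of joint each of key_square, key_bar above 0.003 m or value of joint each of key_round, key_bar above 0.003 m).
It fails at once if a bystander is pushed more than 20 mm (distance of any of steel_block, loupe, ring_sizers from where it was at the start of the episode above 0.02 m).
It also fails if it takes over 51 s, if anything falls off the work surface, if the arm or the gripper's body presses on something with over 40 N, if the wrist force passes 120 N, or if a joint passes its speed limit or range.

ROBOT

A 6-joint arm with a two-finger parallel gripper is mounted at the origin on a cart in front of the work surface, level with it; the furniture and walls round the work are solid. World frame = base frame: x ahead of the robot, y to its left, z up, the work surface at z = 0. Lengths are in mm, angles in rad, forces in N, time in s.
With the tool pointing down it reaches from about 300 to 850 mm from the base axis. Payload 5.4 kg.
Tool frame: the origin (TCP) lies on the front face of the gripper's body, between the roots of the fingers; the fingertips stand 73 mm ahead of it and the grasp point (between the pads) lies 54 mm ahead of it; z points along the fingers, x is the direction in which the jaws open and shut, and the axes are right-handed (so a half turn about z gives the same grasp; the last joint's range is limited). The gripper opens to 85 mm and grips with 20 to 120 N. Pads are 22 mm wide; open, the fingers measure 114 mm over their backs; the gripper's body (76 mm by 85 mm) begins 54 mm behind the grasp point. The pads swing forward as they close: fully open they stand 13 mm farther back than shut.
Start: joints at [1.09, 0.158, 1.597, -0, 1.386, -0.21], TCP at [153.825, 554.026, 303.899] pointing down, gripper open.
Joint ranges: [-2.91, 2.91], [-0.94, 2.29], [0.18, 2.7], [-1.29, 4.43], [0.17, 2.64], [-3, 3]. Speed limits (rad/s): [2.57, 2.57, 3.14, 3.14, 3.14, 3.14].

INTERFACE

Orientations are given as a rotation vector (axis times angle).
In Python, from plant import move_pose, move_straight, goto_joints, set_gripper, sleep, solve_ik, read_state, read_camera, get_calibration, IKError, finish_job gives the robot as it stands. Calls block until the motion is done:
- move_pose(position, orientation): joint-space move of the TCP to a pose.
- move_straight(position, rate=150, attitude=None): straight line of the TCP; attitude=None keeps the orientation; rate is the mean speed in mm/s.
- goto_joints(angles): joint-space move.
- set_gripper(opening, grip_force=None): finger opening in mm; grip_force is the grip in N (None keeps the last); returns when the fingers have stopped.
- sleep(seconds).
- solve_ik(position, orientation): joint angles nearest the present ones, or None.
- read_state(): the state.
- read_camera(name): name is "side" or "top"; returns the picture (420x560x3 uint8, red, green, blue); there is no depth.
- get_calibration(name): a dict with "fx", "fy", "cx", "cy" (pixels), "eye" and "rotation" of the camera in the world. Camera axes: x right, y up, looking along -z (the intrinsics and any distortion apply to the point x, -y, -z); pixel columns grow to the right and rows downward; lengths in mm; the calibration is good to about 2 mm. A picture is of the moment at which its call begins. get_calibration takes no time and is no camera call.
A pose or a line that the arm cannot do raises IKError and nothing moves.
- finish_job(): hands the job in, once; it reports no verdict.
The state is a dict: "time_s": time; "qpos": joint angles; "joint_velocities": joint speeds; "tau": joint torques, N m; "tcp_pos": TCP position; "eef_rot": TCP orientation; "ft_force": force on the tool from outside, world axes, zero at the start; "wrist_torque": the same for the moment, N m; "finger_gap": finger opening in mm.
Only numpy, scipy, OpenCV 4.12 (cv2) and the standard library are available. Lean on these libraries where they do the work, as an engineer would, in place of code of your own. Each camera call takes 0.05 s, during which the arm holds its last target.

## Working session

There is one attempt and no reset: what is moved stays moved. The work goes in short steps, each a Python script; the robot and the scene stay as the last script left them, time stands still between calls to the robot, and variables do not carry over. Pictures are saved under pics/ and viewed, and the job is handed in when it is done.

```bash
ls; mkdir -p pics; python3 - <<'E'
from plant import *
import cv2
for n in ("side","top"):
    c=get_calibration(n); print(n,c)
    im=read_camera(n); cv2.imwrite(f"pics/{n}0.png",im[:,:,::-1])
print(read_state())
E
```

```text
pics
side {'fx': 507.27989931852494, 'fy': 507.27989931852494, 'cx': 280.5570246748412, 'cy': 209.99348542451386, 'eye': array([ 469.31798166, -982.81102204,  699.96859955]), 'rotation': array([ 1.03469538, -0.06361246, -0.06846869])}
top {'fx': 400.4479558829865, 'fy': 400.4479558829865, 'cx': 284.6720872072842, 'cy': 210.75295935940392, 'eye': array([ 441.89560976,   48.69259506, 1319.09654708]), 'rotation': array([ 0.09572324, -0.07851465, -1.58324561])}
{'time_s': 0.1, 'qpos': array([ 1.08990089e+00,  1.58986377e-01,  1.59806471e+00, -6.57509612e-06,
        1.38621998e+00, -2.10124142e-01]), 'joint_velocities': array([-0.00099368, -0.0016782 , -0.00287969, -0.00021053, -0.00067561,
       -0.00064115]), 'tau': array([-4.74573098e-04, -3.96989429e+01, -3.32338607e+01, -2.54898832e-04,
        4.17805219e-03, -1.50194080e-05]), 'tcp_pos': array([153.63992177, 553.66960403, 303.03589745]), 'eef_rot': array([ 2.50037171e+00,  1.90084534e+00, -2.38058403e-03]), 'ft_force': array([1.30600162, 0.55004223, 0.55230881]), 'wrist_torque': array([ 0.03881572, -0.04799889,  0.00274258]), 'finger_gap': 85.56290571905457}
```

View pics/side0.png

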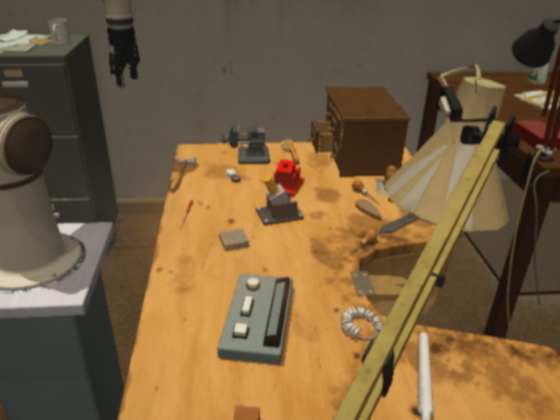

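View pics/top0.png

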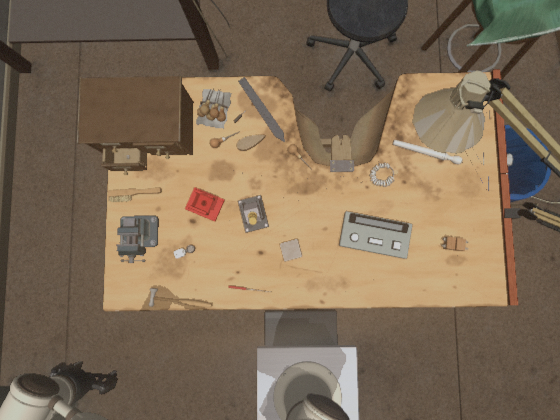

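```bash
python3 - <<'E'
import cv2,numpy as np
t=cv2.imread("pics/top0.png");s=cv2.imread("pics/side0.png")
def crop(im,x,y,w,h,k,n):
    cv2.imwrite(n,cv2.resize(im[y:y+h,x:x+w],None,fx=k,fy=k,interpolation=cv2.INTER_CUBIC))
crop(t,170,170,130,100,6,"pics/c_t_g.png")
crop(t,325,195,100,75,8,"pics/c_t_r.png")
crop(s,215,150,110,80,7,"pics/c_s_g.png")
crop(s,210,265,100,100,6,"pics/c_s_r.png")
E
```

```text
(no output)
```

View pics/c_t_g.png

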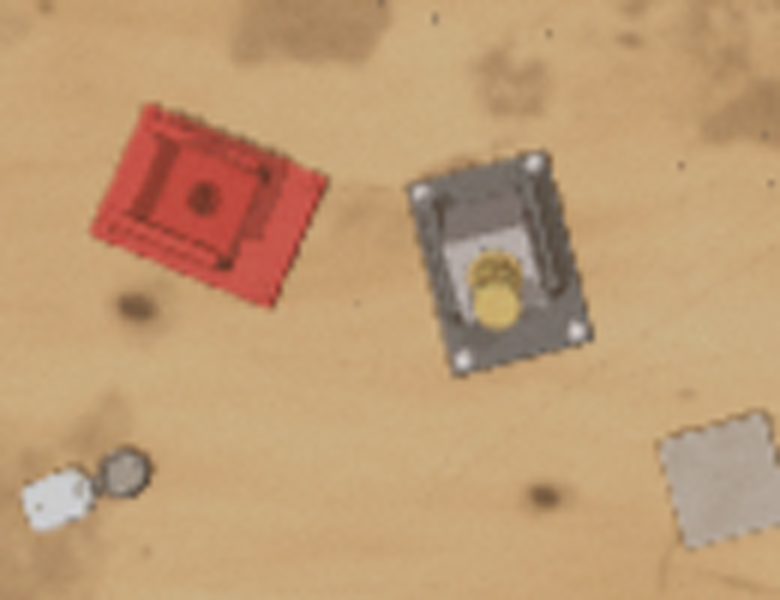

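View pics/c_t_r.png

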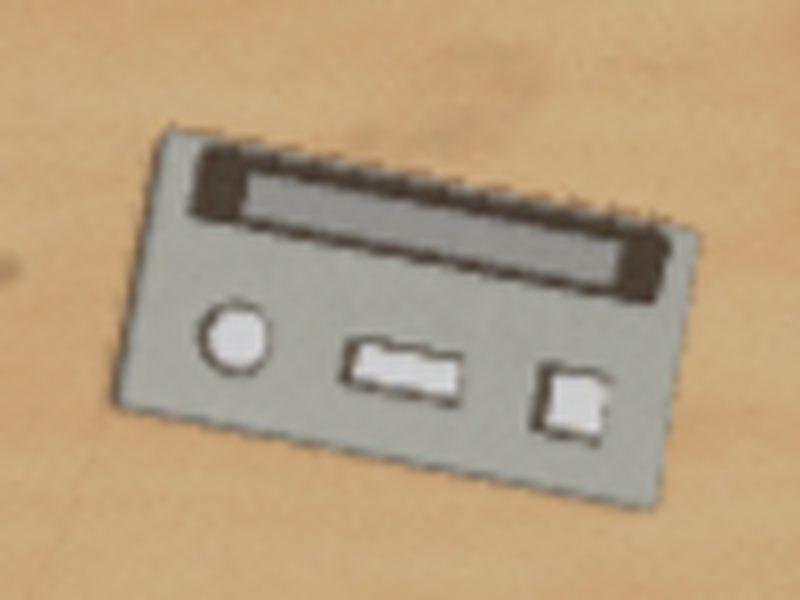

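View pics/c_s_g.png

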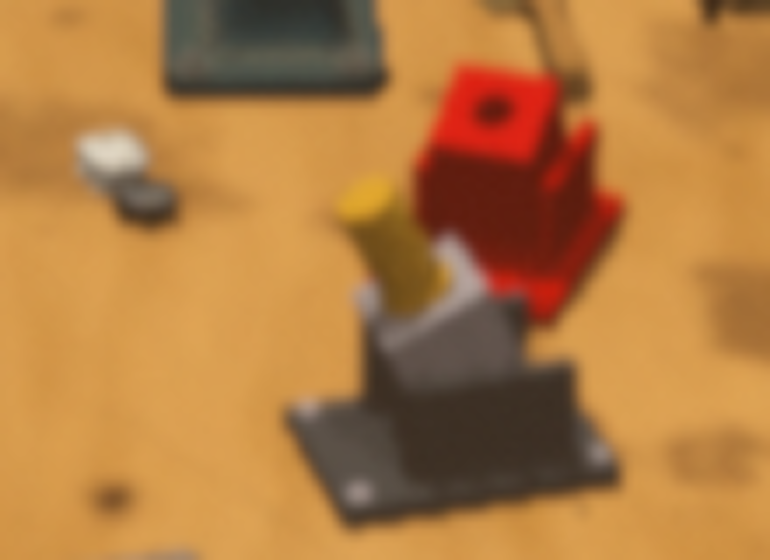

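View pics/c_s_r.png

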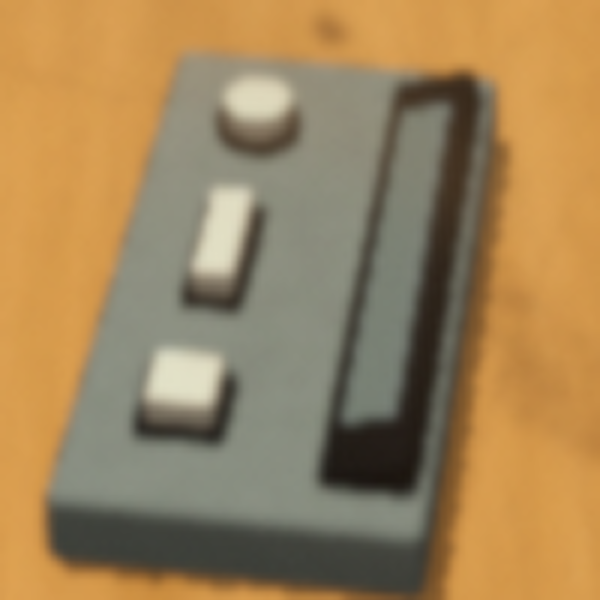

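Candidates: the dark block with the brass handle at top (253,213), the red copy at (205,204) with an empty bore, and the dark vice-like device at (137,237). I choose the dark one with the brass gauge; the crop confirms it. The keys in the top view are round (354,237), bar (376,241) and square (397,245). Next I fit the poses.

```bash
cat > h.py <<'E'
import numpy as np
from plant import *
from scipy.spatial.transform import Rotation as R
from scipy.optimize import least_squares
def proj(name,P,d=(0,0)):
    c=get_calibration(name);P=np.atleast_2d(P)
    p=R.from_rotvec(c["rotation"]).inv().apply(P-c["eye"])
    return np.c_[c["cx"]+c["fx"]*p[:,0]/-p[:,2], c["cy"]-c["fy"]*p[:,1]/-p[:,2]]+np.array(d)
def rz(a): return R.from_euler('z',a)
th=np.radians(25)
E
cat > fit.py <<'E'
from h import *
cr=lambda p,x,y,k:[(p[0]+.5)/k-.5+x,(p[1]+.5)/k-.5+y]
T=lambda *p:cr(p,325,195,8); S=lambda *p:cr(p,210,265,6)
TG=lambda *p:cr(p,170,170,6); SG=lambda *p:cr(p,215,150,7)
ro=[("top",(-22,68,42),T(236,338)),("top",(-22,0,42),T(407,368)),("top",(-22,-68,42),T(577,402)),
 ("top",(57.5,110,28),T(165,128)),("top",(57.5,-110,28),T(700,230)),("top",(-57.5,-110,28),T(655,510)),("top",(-57.5,110,28),T(115,403)),
 ("side",(-22,68,42),S(259,95)),("side",(-22,0,42),S(223,231)),("side",(-22,-68,42),S(185,373)),("side",(-57.5,-110,28),S(52,493)),("side",(57.5,-110,28),S(425,540)),("side",(-57.5,110,28),S(182,55))]
ax=np.array([-np.sin(th),0,np.cos(th)])
gb=[("top",(55,40,10),TG(410,187)),("top",(55,-40,10),TG(548,153)),("top",(-55,-40,10),TG(593,342)),("top",(-55,40,10),TG(457,376)),("side",(-55,40,10),SG(285,408)),("side",(-55,-40,10),SG(348,512)),("side",(55,-40,10),SG(618,468))]
def fit(pts,x0,handle=None,off=False):
    def res(x):
        r=[]
        for n,P,uv in pts:
            Pw=rz(x[2]).apply(P)+[x[0],x[1],0]; r.append(proj(n,Pw)[0]-uv)
        if handle:
            # mouth centre in block: (mx,0,74); handle top 47 along axis
            for n,uv in handle:
                Pw=rz(x[2]).apply(np.array([x[3],0,74])+47*ax)+[x[0],x[1],0]; r.append(proj(n,Pw)[0]-uv)
        return np.ravel(r)
    s=least_squares(res,x0,loss='soft_l1');print(np.round(s.x,3));print(np.round(res(s.x).reshape(-1,2),2).tolist());return s.x
for sel in (("top","side"),("top",),("side",)):
    print(sel)
    a=fit([p for p in ro if p[0] in sel],[350,-200,-.2])
    for y in (68,0,-68): print((rz(a[2]).apply([-22,y,42])+[a[0],a[1],0]).round(1))
    hd=[h for h in (("top",TG(497,304)),("side",SG(365,202))) if h[0] in sel]
    fit([p for p in gb if p[0] in sel],[450,150,.2,-10],hd)
E
python3 fit.py
```

```text
('top', 'side')
[ 505.254 -229.304   12.36 ]
[[0.14, -0.1], [-0.09, 0.24], [-0.12, 0.11], [-0.23, -0.25], [0.26, -0.09], [0.2, 0.2], [-0.27, 0.34], [0.18, 0.35], [0.38, -0.51], [0.19, 0.37], [-1.57, 0.81], [0.48, -0.28], [-0.01, -1.52]]
[ 497.7 -158.2   42. ]
[ 483.7 -224.8   42. ]
[ 469.8 -291.4   42. ]
[ 5.79862e+02  1.65977e+02  2.35000e-01 -1.42290e+01]
[[-0.51, -0.28], [-0.01, -0.55], [0.53, 0.13], [-0.51, 0.49], [-0.28, 0.02], [-0.66, 0.35], [1.03, 0.26], [0.2, 0.52], [0.41, -0.47]]
('top',)
[ 5.05467e+02 -2.29361e+02 -2.06000e-01]
[[0.16, -0.17], [-0.07, 0.18], [-0.1, 0.04], [-0.21, -0.32], [0.28, -0.15], [0.21, 0.14], [-0.26, 0.27]]
[ 497.9 -158.3   42. ]
[ 483.9 -224.9   42. ]
[ 470.  -291.4   42. ]Traceback (most recent call last):
  File "fit.py", line 26, in <module>
    fit([p for p in gb if p[0] in sel],[450,150,.2,-10],hd)
    ~~~^^^^^^^^^^^^^^^^^^^^^^^^^^^^^^^^^^^^^^^^^^^^^^^^^^^^
  File "fit.py", line 20, in fit
    s=least_squares(res,x0,loss='soft_l1');print(np.round(s.x,3));print(np.round(res(s.x).reshape(-1,2),2).tolist());return s.x
    return func(*args, **kwar
[... 1032 characters left out ...]
                     ^^^
    df = [f_eval - f0 for f_eval in f_evals]
                                    ^^^^^^^
    f = np.atleast_1d(self.fun(x, *self.args, **self.kwargs))
                      ~~~~~~~~^^^^^^^^^^^^^^^^^^^^^^^^^^^^^^
    return np.atleast_1d(self.fun(x))
                         ~~~~~~~~^^^
    return self.f(x, *self.args, **self.kwargs)
           ~~~~~~^^^^^^^^^^^^^^^^^^^^^^^^^^^^^^
  File "fit.py", line 14, in res
    Pw=rz(x[2]).apply(P)+[x[0],x[1],0]; r.append(proj(n,Pw)[0]-uv)
                                                 ~~~~^^^^^^
  File "h.py", line 6, in proj
    c=get_calibration(name);P=np.atleast_2d(P)
ValueError: time passes only in moves, steps and waits
```

```bash
sed -i 's/^def proj/_c={}\ndef cal(n):\n    if n not in _c: _c[n]=get_calibration(n)\n    return _c[n]\ndef proj/; s/c=get_calibration(name);P/c=cal(name);P/' h.py
sed -i 's/\[350,-200,-.2\]/[500,-230,-.2]/' fit.py; python3 fit.py
cat >> h.py <<'E'
def orient(z,x):
    z=np.array(z,float);z/=np.linalg.norm(z);x=np.array(x,float);x-=z*(x@z);x/=np.linalg.norm(x)
    return R.from_matrix(np.c_[x,np.cross(z,x),z]).as_rotvec()
def st(msg=""):
    s=read_state();print(msg,round(s["time_s"],2),s["tcp_pos"].round(1),"F",s["ft_force"].round(1),"gap",round(s["finger_gap"],1));return s
YAW=-0.206
KO=orient([0,0,-1],[-np.sin(YAW),np.cos(YAW),0])
E
python3 - <<'E'
from h import *
set_gripper(0,20); st("shut")
print(solve_ik([497.7,-158.2,150],KO))
move_pose([497.7,-158.2,135],KO); st("above round")
import cv2
for n in("side","top"): cv2.imwrite(f"pics/{n}1.png",read_camera(n)[:,:,::-1])
tip=read_state()
p=tip["tcp_pos"]+R.from_rotvec(tip["eef_rot"]).apply([0,0,73])
print("tip",p.round(1),[proj(n,p).round(1) for n in("side","top")])
E
```

```text
('top', 'side')
[ 5.05254e+02 -2.29304e+02 -2.06000e-01]
[[0.14, -0.1], [-0.09, 0.24], [-0.12, 0.11], [-0.23, -0.25], [0.26, -0.09], [0.2, 0.2], [-0.27, 0.34], [0.18, 0.35], [0.38, -0.51], [0.19, 0.37], [-1.57, 0.81], [0.48, -0.28], [-0.01, -1.52]]
[ 497.7 -158.2   42. ]
[ 483.7 -224.8   42. ]
[ 469.8 -291.4   42. ]
[ 5.79862e+02  1.65977e+02  2.35000e-01 -1.42290e+01]
[[-0.51, -0.28], [-0.01, -0.55], [0.53, 0.13], [-0.51, 0.49], [-0.28, 0.02], [-0.66, 0.35], [1.03, 0.26], [0.2, 0.52], [0.41, -0.47]]
('top',)
[ 5.05467e+02 -2.29361e+02 -2.06000e-01]
[[0.16, -0.17], [-0.07, 0.18], [-0.1, 0.04], [-0.21, -0.32], [0.28, -0.15], [0.21, 0.14], [-0.26, 0.27]]
[ 497.9 -158.3   42. ]
[ 483.9 -224.9   42. ]
[ 470.  -291.4   42. ]
[ 5.79662e+02  1.65662e+02  2.31000e-01 -1.22760e+01]
[[-0.36, -0.28], [0.15, -0.46], [0.58, 0.25], [-0.48, 0.52], [0.11, -0.03]]
('side',)
[ 5.05144e+02 -2.29244e+02 -2.06000e-01]
[[0.12, 0.33], [0.33, -0.52], [0.13, 0.35], [-1.63, 0.79], [0.43, -0.3], [-0.07, -1.54]]
[ 497.5 -158.2   42. ]
[ 483.6 -224.7   42. ]
[ 469.7 -291.3   42. ]
[551.253 162.453 -27.217  30.114]
[[35.35, -0.67], [-0.3, -22.06], [-57.59, 3.06], [0.33, 0.35]]
shut 0.87 [153.8 554.  303.9] F [ 1.2  0.4 -0.8] gap 0.1
[-5.39417672e-01  2.01652492e-01  1.87462343e+00 -4.44089210e-16
  1.06531673e+00 -1.90421400e+00]
above round 3.71 [ 498.  -157.6  135.1] F [-0.3 -0.5 -0.2] gap -0.0
tip [ 498.  -157.7   62.1] [array([[253. , 272.8]]), array([[355.1, 236.3]])]
```

```bash
python3 - <<'E'
import cv2,numpy as np
t=cv2.imread("pics/top1.png");s=cv2.imread("pics/side1.png")
a=cv2.resize(s[215:350,195:330],(540,540),interpolation=cv2.INTER_CUBIC)
cv2.imwrite("pics/c1.png",a)
E
```

```text
(no output)
```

View pics/c1.png

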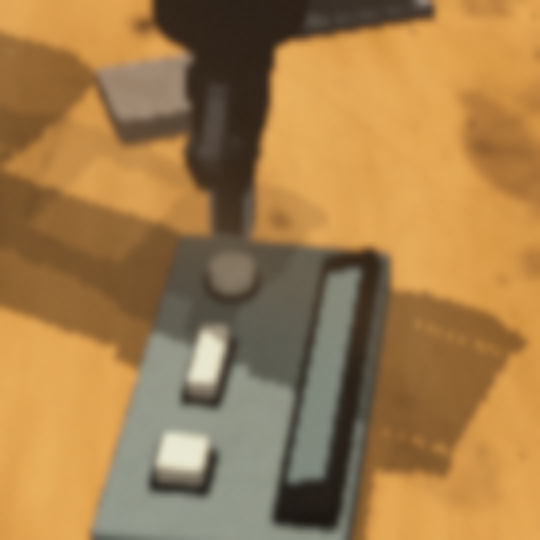

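The closed tip shows at side (253,274) against a predicted (253,273), directly above the round key, so the calibration is consistent. I press now.

```bash
cat >> h.py <<'E'
def press(x,y):
    move_straight([x,y,117],rate=80); f0=st("pre")["ft_force"][2]
    for z in (112,111,110,109.3,108.7,108.2,107.7):
        move_straight([x,y,z],rate=25); s=st(f"z{z}"); df=s["ft_force"][2]-f0
        if df>7: break
    sleep(0.2); s=st("hold")
    move_straight([x,y,122],rate=80); st("up")
E
python3 - <<'E'
from h import *
press(497.7,-158.2)
E
```

```text
pre 4.18 [ 497.2 -157.8  116.2] F [ 0.6 -0.4 -0.1] gap 0.3
z112 4.53 [ 498.2 -158.5  112.5] F [ 0.7 -0.4  1.7] gap -0.1
z111 4.78 [ 498.2 -158.5  111.5] F [ 2.5 -0.4  4.5] gap -0.0
z110 5.03 [ 498.2 -158.5  110.4] F [ 2.6 -1.5  3.3] gap 0.2
z109.3 5.28 [ 498.1 -158.4  109.6] F [ 2.7 -1.1  4.1] gap 0.1
z108.7 5.53 [ 498.  -158.4  108.9] F [ 2.8 -0.6  5.6] gap -0.2
z108.2 5.78 [ 498.  -158.4  108.6] F [ 2.5 -0.4  6.7] gap -0.1
z107.7 6.03 [ 498.  -158.4  108.6] F [ 2.3 -0.7 10.3] gap 0.0
hold 6.23 [ 498.  -158.4  108.6] F [ 1.3 -0.5 10.3] gap -0.1
up 6.56 [ 496.7 -157.7  121.3] F [-0.3 -0.1 -0.8] gap 0.2
```

```bash
python3 - <<'E'
from h import *
move_straight([497.7,-158.2,130],rate=150)
move_straight([469.8,-291.4,130],rate=200)
press(469.8,-291.4)
move_straight([469.8,-291.4,130],rate=150)
move_straight([483.7,-224.8,130],rate=200)
import cv2
cv2.imwrite("pics/side2.png",read_camera("side")[:,:,::-1])
press(483.7,-224.8)
move_straight([483.7,-224.8,200],rate=200);st()
cv2.imwrite("pics/side3.png",read_camera("side")[:,:,::-1])
E
```

```text
pre 7.95 [ 469.5 -290.1  115.9] F [0.9 0.4 0.1] gap 0.4
z112 8.3 [ 470.2 -291.4  112.4] F [1.  1.4 2.9] gap -0.4
z111 8.55 [ 470.2 -291.5  111.3] F [1.4 0.5 2.9] gap 0.3
z110 8.8 [ 470.1 -291.5  110.2] F [3.2 1.2 2.7] gap -0.2
z109.3 9.05 [ 470.  -291.5  109.5] F [3.9 1.  4.1] gap -0.3
z108.7 9.3 [ 470.  -291.5  108.9] F [2.9 1.3 5.3] gap 0.3
z108.2 9.55 [ 470.  -291.6  108.6] F [2.4 2.2 5.9] gap 0.2
z107.7 9.8 [ 470.1 -291.6  108.6] F [ 2.6  3.1 10.2] gap -0.1
hold 10.0 [ 470.1 -291.6  108.5] F [ 3.1  2.9 10.1] gap -0.4
up 10.32 [ 469.2 -291.4  121.8] F [-0.1  0.2  0.1] gap 0.0
pre 11.43 [ 483. -225.  116.] F [-0.1 -0.3  0.2] gap 0.2
z112 11.78 [ 484.  -225.4  112.5] F [-0.1 -2.9  2.2] gap 0.0
z111 12.03 [ 484.  -225.2  111.4] F [-0.8 -3.   3.8] gap -0.2
z110 12.28 [ 484.  -225.1  110.3] F [ 0.4 -2.7  3.6] gap -0.4
z109.3 12.53 [ 484.  -225.1  109.5] F [ 0.  -4.1  4.7] gap 0.0
z108.7 12.78 [ 484.  -225.   108.9] F [ 1.4 -4.2  4.5] gap 0.2
z108.2 13.03 [ 484.  -225.   108.6] F [ 0.4 -2.7  5.5] gap -0.2
z107.7 13.28 [ 484.  -225.   108.6] F [-0.6 -2.  10.2] gap -0.3
hold 13.47 [ 484.  -225.   108.6] F [-0.6 -1.5  9.7] gap 0.1
up 13.8 [ 483.1 -224.   121.5] F [-0.7  0.2 -0.8] gap -0.1
 14.34 [ 483.1 -224.3  198.8] F [-0.3 -0.1 -0.5] gap 0.4
```

```bash
cat >> h.py <<'E'
GY=0.233
AX=rz(GY).apply([-np.sin(th),0,np.cos(th)])
MOUTH=rz(GY).apply([-13.9,0,74])+[579.8,165.9,0]
GO=orient(-AX,[-np.sin(GY),np.cos(GY),0])
def tcp(s,lat=0): # TCP pose with grasp point s mm above the mouth along axis
    return MOUTH+AX*(s+54)+lat*np.array([-np.sin(GY),np.cos(GY),0])
E
python3 - <<'E'
from h import *
import cv2
print(MOUTH.round(1),AX.round(3),tcp(28).round(1),(MOUTH+47*AX).round(1))
set_gripper(85)
move_pose(tcp(120),GO); s=st("pre")
R_=R.from_rotvec(s["eef_rot"]); print("axis err",np.cross(R_.apply([0,0,1]),-AX).round(4))
print(s["qpos"].round(2))
for n in("side","top"): cv2.imwrite(f"pics/{n}4.png",read_camera(n)[:,:,::-1])
for n in("side","top"):
    im=cv2.imread(f"pics/{n}4.png")
    q=proj(n,MOUTH+47*AX)[0];print(n,q.round(1))
    x,y=int(q[0])-50,int(q[1])-50
    c=cv2.resize(im[y:y+100,x:x+100],(600,600),interpolation=cv2.INTER_CUBIC)
    for k in(0,4,47):
        p=(proj(n,MOUTH+k*AX)[0]-[x,y]+.5)*6-.5
        cv2.circle(c,tuple(int(v) for v in p),3,(255,0,255),-1)
    cv2.imwrite(f"pics/c4{n}.png",c)
E
```

```text
[566.3 162.7  74. ] [-0.411 -0.098  0.906] [532.6 154.7 148.3] [546.9 158.1 116.6]
pre 16.59 [495.2 145.  231.8] F [ 0.1 -0.1 -1.1] gap 84.9
axis err [0.0007 0.0003 0.0003]
[ 0.01 -0.17  2.12  0.14  0.77 -1.87]
side [267.2 177.9]
top [252.6 220.7]
```

View pics/c4side.png

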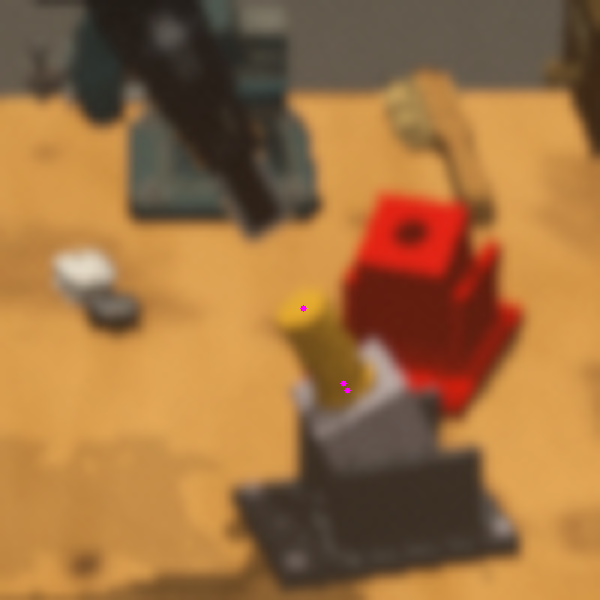

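View pics/c4top.png

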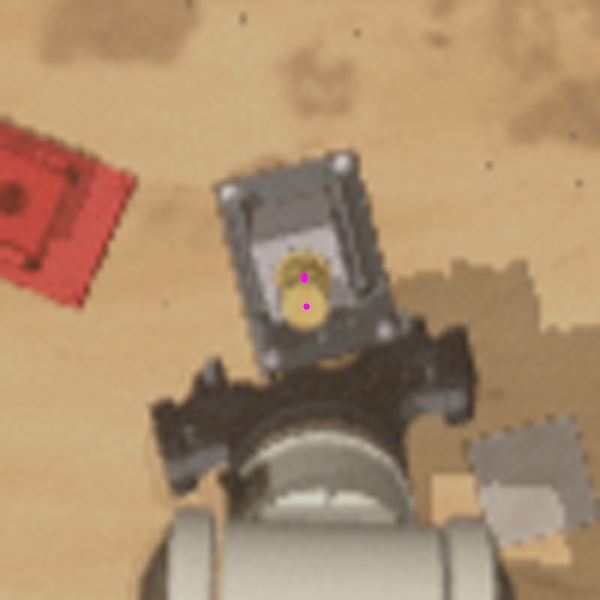

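View pics/side3.png

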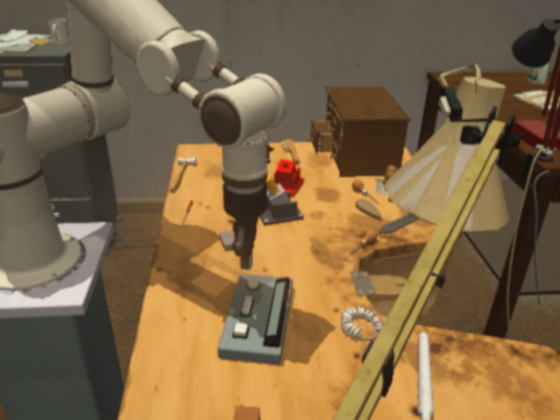

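Both views put the predicted handle top (side (303,308), top (306,306) in the crops) on the brass disc to within about 0.3 px. All three keys are up in the picture. I descend along the axis and grip.

```bash
python3 - <<'E'
from h import *
import cv2
move_straight(tcp(60),rate=120); st("60")
move_straight(tcp(30),rate=50); st("30")
set_gripper(34,20); st("34")
set_gripper(15,40); sleep(.2); s=st("closed")
print("lat",(s["tcp_pos"]-tcp(30)).round(2), "F axis",(s["ft_force"]@AX).round(2), "F lat",(s["ft_force"]@[-np.sin(GY),np.cos(GY),0]).round(2),s["wrist_torque"].round(2))
for n in("side","top"):
    im=read_camera(n);q=proj(n,MOUTH)[0];x,y=int(q[0])-50,int(q[1])-50
    cv2.imwrite(f"pics/c5{n}.png",cv2.resize(im[y:y+100,x:x+100,::-1],(600,600),interpolation=cv2.INTER_CUBIC))
E
```

```text
60 17.34 [519.7 151.4 177.6] F [-0.9 -0.4 -0. ] gap 85.3
30 18.09 [531.8 154.5 150.1] F [0.7 0.1 0.6] gap 84.9
34 18.64 [531.7 154.5 150.2] F [-0.4 -0.4  1. ] gap 34.1
closed 19.08 [531.7 154.8 150.3] F [-1.6  4.   2.5] gap 22.9
lat [-0.01  0.3   0.15] F axis 2.51 F lat 4.24 [0.7  0.29 0.34]
```

View pics/c5side.png

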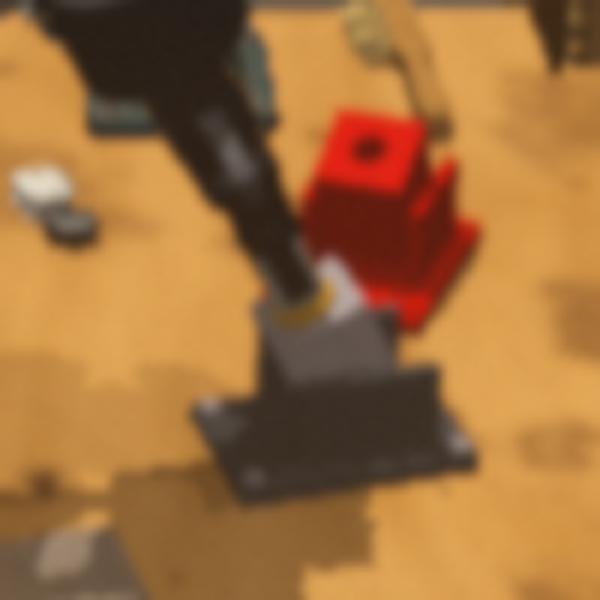

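View pics/c5top.png

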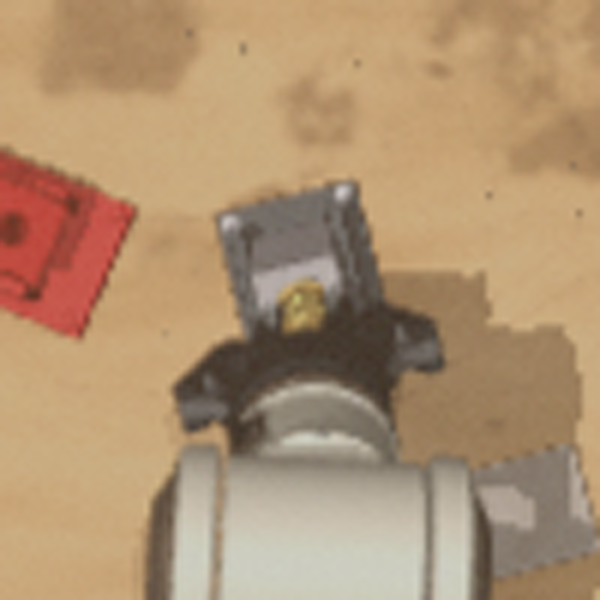

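Gripped (gap 22.9 mm). The lateral force is 4.2 N toward +y, which agrees with the roughly 0.8 mm offset seen in the top view, so I relax it by shifting +0.8 mm and draw in steps.

```bash
python3 - <<'E'
from h import *
import cv2
LAT=np.array([-np.sin(GY),np.cos(GY),0]); YY=np.cross(-AX,LAT)
def rep(m):
    s=read_state();f=s["ft_force"];d=s["tcp_pos"]-MOUTH
    print(m,round(s["time_s"],2),"s",round(d@AX-54,2),"lat",round(d@LAT,2),"y",round(d@YY,2),"F ax/lat/y",(f@AX).round(1),(f@LAT).round(1),(f@YY).round(1),"gap",round(s["finger_gap"],1));return s
rep("0")
move_straight(tcp(30,.8),rate=20); sleep(.2); rep("lat")
for s in (33,37,41,45):
    move_straight(tcp(s,.8),rate=25); r=rep(s)
    if np.linalg.norm(r["ft_force"])>15: break
for n in("side","top"):
    im=read_camera(n);q=proj(n,MOUTH)[0];x,y=int(q[0])-50,int(q[1])-50
    cv2.imwrite(f"pics/c6{n}.png",cv2.resize(im[y:y+100,x:x+100,::-1],(600,600),interpolation=cv2.INTER_CUBIC))
E
```

```text
0 19.18 s 30.1 lat 0.28 y 0.11 F ax/lat/y 3.3 4.2 0.6 gap 23.1
lat 19.63 s 30.06 lat 0.58 y 0.11 F ax/lat/y 3.6 0.6 -0.3 gap 23.1
33 19.9 s 32.96 lat 0.69 y -0.2 F ax/lat/y -0.3 1.3 0.5 gap 23.1
37 20.21 s 37.03 lat 0.77 y -0.28 F ax/lat/y -1.4 0.7 -0.4 gap 23.2
41 20.52 s 41.08 lat 0.83 y -0.17 F ax/lat/y -0.6 -0.3 0.2 gap 22.9
45 20.82 s 45.1 lat 0.82 y -0.1 F ax/lat/y -1.0 0.5 -1.1 gap 22.8
```

View pics/c6side.png

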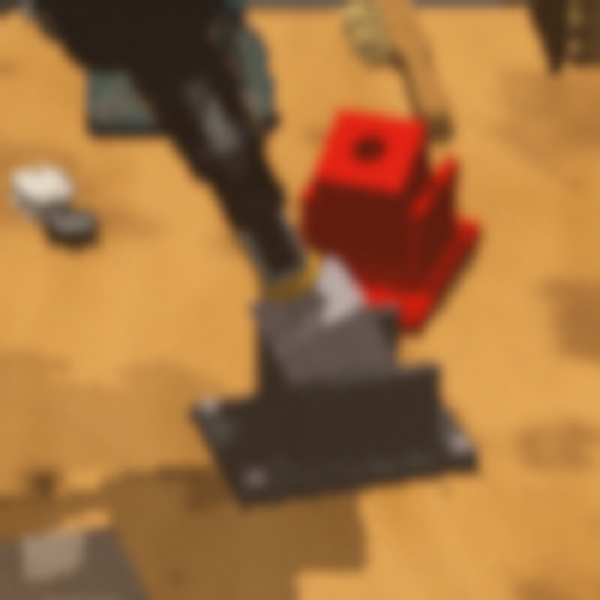

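The flange has risen with the fingers (crop (300,285), from (305,310)), the forces are small and the block hasn't moved. I continue to a 35 mm draw.

```bash
python3 - <<'E'
from h import *
import cv2
LAT=np.array([-np.sin(GY),np.cos(GY),0]); YY=np.cross(-AX,LAT)
for s in (50,55,60,65):
    move_straight(tcp(s,.8),rate=25); r=read_state();f=r["ft_force"];d=r["tcp_pos"]-MOUTH
    print(s,round(d@AX-54,2),(f@AX).round(1),(f@LAT).round(1),(f@YY).round(1))
    if np.linalg.norm(f)>15: break
sleep(.5); st("end")
for n in("side","top"):
    im=read_camera(n);cv2.imwrite(f"pics/{n}7.png",im[:,:,::-1]);q=proj(n,MOUTH)[0];x,y=int(q[0])-40,int(q[1])-40
    c=cv2.resize(im[y:y+80,x:x+80,::-1],(640,640),interpolation=cv2.INTER_CUBIC)
    for k in(0,5,11,35): # mouth, groove low/high edge, flange underside expected
        p=(proj(n,MOUTH+k*AX+.8*LAT)[0]-[x,y]+.5)*8-.5
        cv2.circle(c,tuple(int(v) for v in p),2,(255,0,255),-1)
    cv2.imwrite(f"pics/c7{n}.png",c)
E
```

```text
50 50.16 -1.3 0.3 -0.8
55 55.15 -0.9 -0.5 -1.2
60 60.15 0.0 0.7 -0.7
65 65.16 -0.6 -0.6 -2.2
end 22.82 [517.2 151.9 181.8] F [-0.3 -1.2 -0.4] gap 23.0
```

View pics/c7side.png

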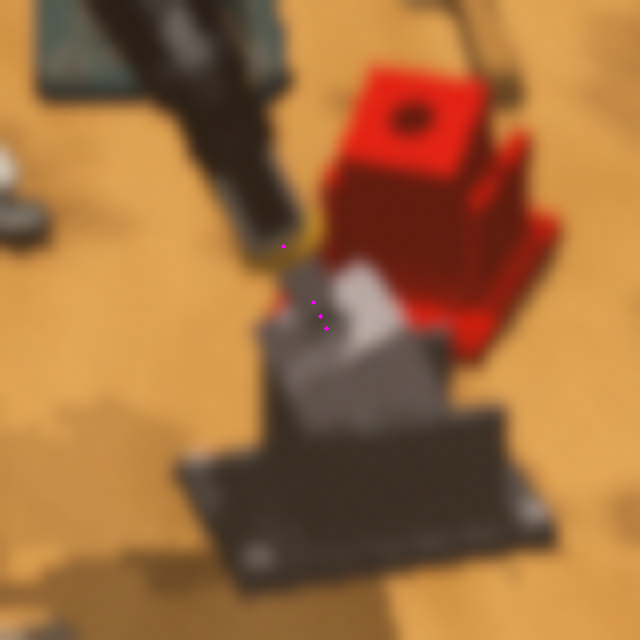

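View pics/c7top.png

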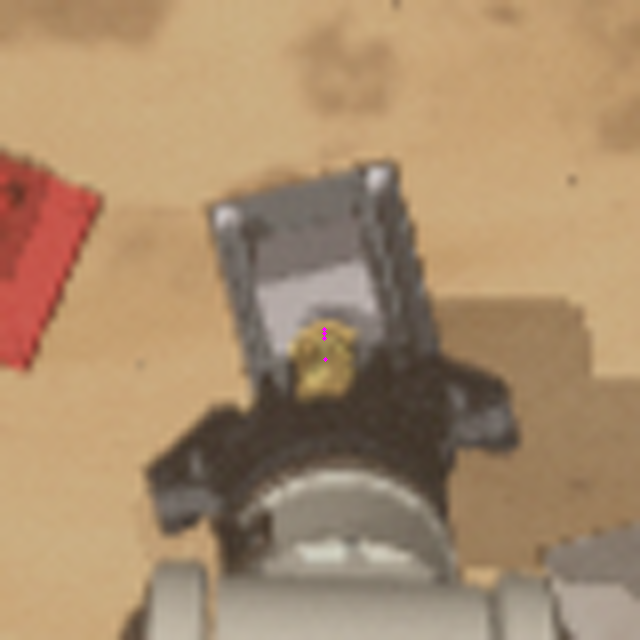

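View pics/side7.png

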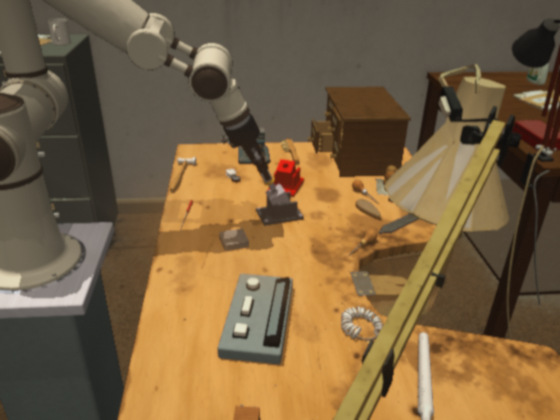

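```bash
python3 - <<'E'
from h import *
s=st("final"); print(((s["tcp_pos"]-MOUTH)@AX-54).round(2),np.abs(s["joint_velocities"]).max())
finish_job()
E
```

```text
final 22.93 [517.2 151.9 181.8] F [ 0.6 -0.  -1.2] gap 22.9
64.98 0.0018550394361494618
the job is handed in; nothing more can be done
```

The job is handed in at about 23 s of the 51 s limit. No verdict was reported, so the result rests on my own checks.

- **Keys:** I pressed round, then square, then bar, each down to its hard stop (about 10 N, with the tip stopping at the same height each time). The last side picture shows all three keys up.
- **Gauge:** I gripped the handle with 40 N and drew it along the bore's axis from 30.1 mm to 65.0 mm above the mouth, a 34.9 mm draw. That puts the groove's lower edge about 5 mm outside the mouth and leaves about 25 mm of shank in the bore.
- **Final state:** Forces stayed within about 3 N while drawing. The finger gap was steady at 22.9–23.2 mm, slightly under the stated 24 mm handle. In the last side picture the flange sits where a no-slip draw would put it, and the dark groove shows just above the mouth. The gauge is held still.
- **Block and bystanders:** The block's plate corner is at the same place in the side pictures before and after the draw (within about 0.2 px). I touched none of the bystanders, and in the last pictures they appear where they were, though I did not measure them.

The one thing that disagreed was a 4.2 N sideways force on closing the gripper. I removed it by shifting 0.8 mm sideways before drawing. None of the other checks failed.

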